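# Sweep the used caps into the waste tray

### The arm

A 7-joint arm with a two-finger parallel gripper is mounted at the origin on the work surface. World frame = base frame: x ahead of the robot, y to its left, z up, the work surface at z = 0. Lengths are in mm, angles in rad, forces in N, time in s.
With the tool pointing down it reaches from about 400 to 875 mm from the base axis. Payload 4.4 kg.
Tool frame: the origin (TCP) lies at the very end of the fingers, on their centre line; the grasp point (between the pads) lies 19 mm behind it; z points along the fingers, y is the line along which they close (so a half turn about z gives the same grasp; the last joint's range is limited). The gripper opens to 85 mm and grips with 20 to 120 N. Pads are 22 mm wide; open, the fingers measure 114 mm over their backs; the gripper's body (76 mm by 85 mm) begins 54 mm behind the grasp point. The pads swing forward as they close: fully open they stand 13 mm farther back than shut.
Start: joints at [-1.399, 0.628, 0.038, 1.517, -0.027, 0.996, -0.02], TCP at [153.092, 631.728, 231.313] pointing down, gripper open.
Joint ranges: [-3.06, 3.06], [-0.37, 2.12], [-1.25, 1.32], [0.18, 2.47], [-1.1, 4.24], [0.23, 1.98], [-2.94, 2.94]. Speed limits (rad/s): [2.57, 2.57, 3.14, 3.14, 3.14, 3.14, 3.14].

### API

Orientations are given as [roll, pitch, yaw] about the fixed x, y, z axes, in that order (R = Rz(yaw) Ry(pitch) Rx(roll)).
In Python, from cell import sensors, get_image, camera_params, order gives the robot as it stands.
- The arm moves only by the shell command python3 -m inch 'ROWS' [OPENING]. ROWS is JSON, a list that holds one entry, the list of rows, each a list of 4 numbers: the shift along the tool's x, y, z in cm, then the turn about the tool's z in degrees. A call has 1 to 8 rows; each row is the pose to reach, as a shift and turn from the pose commanded when the call began, along the tool's axes at that moment; what a row does not reach only later rows make up. A row lasts 1/12 s, in which the tool goes at most 41.7 mm and 7.16 degrees, less where a joint would pass 70% of its speed; a pose out of reach is approached as far as the arm can. A call with a gripper value outside its range is refused whole. OPENING is the finger opening in cm, from 0 to 8.54, set as the call begins (- or left out, the last holds). The fingers move at their own pace and stop on an object; the grip force is fixed at half the most. Time passes only in rows, so rows that repeat a pose let the fingers close. It gives the time, the measured TCP pose, the force, the opening and the grip force at its end, in the units of the state.
- sensors.read_state(): the state, without advancing time (a new reading comes with each control period).
- get_image(name): name is "scene" or "top" or "wrist"; returns the picture (384x512x3 uint8, blue, green, red); there is no depth.
- camera_params(name): a dict with "mtx" (3x3 intrinsics, pixels), "D" ([k1, k2, p1, p2, k3] as OpenCV has them; the pictures are not rectified), "rvec" (rotation vector, rad) and "tvec" (3), from world to camera coordinates, as OpenCV has them. Camera axes: x right, y down, z forward; pixel columns grow to the right and rows downward; lengths in mm; the calibration is good to about 2 mm. A picture is of the moment at which its call begins: read the wrist's pose just before it. camera_params takes no time and is no camera call; for the wrist camera it gives the pose at the moment of the call.
- order.finish_job(): hands the job in; it is judged then, once.
The state is a dict: "clock": time; "qpos": joint angles; "qd": joint speeds; "tau": joint torques, N m; "eef_pos": TCP position; "tool_rot": TCP orientation; "force": force on the tool from outside, world axes, zero at the start; "torque": the same for the moment, N m; "width": finger opening in mm; "gripper_force": force on a finger pad.
Only numpy, scipy, OpenCV 4.12 (cv2) and the standard library are available. Lean on these libraries where they do the work, as an engineer would, in place of code of your own. Each camera call takes 0.05 s, during which the arm holds its last target. There are 200 camera calls.

### The job

Clear the prep board: with your fingers, push the three used blue caps across the board and over its open edge so that they drop into the orange waste tray. Only sweep them, do not pick up or lift any; leave the amber jars on the board and the white caps in the grey tray where they are.

Things in the scene. Friction and masses are not known exactly. Their poses are not given: they have to be found in the camera images.
- board: white plastic prep board lying fixed on the bench, 280 (its x) x 260 (its y) x 40 mm high; origin at the centre of its underside, so its top face is 40 mm above the origin. Along its two x ends (near and far side) runs a steel lip 8 mm thick that stands 10 mm above the top face; its two y edges (at +130 and -130 mm) are open, with no lip, and a tray stands against each
- waste_tray: orange open waste tray, fixed, 280 (its x) x 100 (its y) x 34 mm high, walls and floor 4 mm thick, origin at the centre of its underside. It stands against either the +y or the -y open edge of the board (2 mm gap, turned as the board is), its rim 6 mm below the board's top face, so that what is pushed over that edge drops in
- clean_tray: grey tray of the same shape and size at the board's other open edge; it holds two clean white caps
- used_cap0: used blue plastic screw cap, a solid disc 36 mm in diameter and 18 mm high (about 15 g), lying flat loose on the board's top face; origin at the centre of its underside. The three used caps lie at least 39 mm apart (centre to centre) measured along the board's x, and the jars lie beyond them
- used_cap0_center (a point): the middle of that cap, 9 mm above its underside
- used_cap1: used blue plastic screw cap, a solid disc 36 mm in diameter and 18 mm high (about 15 g), lying flat loose on the board's top face; origin at the centre of its underside. The three used caps lie at least 39 mm apart (centre to centre) measured along the board's x, and the jars lie beyond them
- used_cap1_center (a point): the middle of that cap, 9 mm above its underside
- used_cap2: used blue plastic screw cap, a solid disc 36 mm in diameter and 18 mm high (about 15 g), lying flat loose on the board's top face; origin at the centre of its underside. The three used caps lie at least 39 mm apart (centre to centre) measured along the board's x, and the jars lie beyond them
- used_cap2_center (a point): the middle of that cap, 9 mm above its underside
- clean_cap0: clean white screw cap, 36 mm in diameter, 18 mm high, loose on the floor of the grey tray; origin at the centre of its underside
- clean_cap1: clean white screw cap, 36 mm in diameter, 18 mm high, loose on the floor of the grey tray; origin at the centre of its underside
- jar0: small amber sample jar with a black lid, 34 mm in diameter, 55 mm high (about 90 g), standing loose on the board near its far (+x) lip, at least 57 mm (centre to centre) from any used cap along the board's x; origin at the centre of its underside, z up
- jar1: small amber sample jar with a black lid, 34 mm in diameter, 55 mm high (about 90 g), standing loose on the board near its far (+x) lip, at least 57 mm (centre to centre) from any used cap along the board's x; origin at the centre of its underside, z up

How it is judged:
By the outcome, as a careful person would: the job done as asked, in the order asked, and still so for the second after the job is handed in, with the robot touching nothing.
It also fails if it takes over 54 s, if anything falls off the work surface, if the arm or the gripper's body presses on something with over 40 N, if the wrist force passes 120 N, or if a joint passes its speed limit or range.

## Working session

There is one attempt and no reset: what is moved stays moved. The work goes in short steps, Python scripts to look and compute and a shell command to move; the robot and the scene stay as the last step left them, time stands still between calls to the robot, and variables do not carry over. Pictures are saved under pics/ and viewed, at most 10 in all, crops included, and the job is handed in when it is done.

```bash
ls; mkdir -p pics; python3 - <<'E'
from cell import sensors,get_image,camera_params
import cv2
s=sensors.read_state();print(s['eef_pos'],s['tool_rot'],s['clock'],s['width'])
for n in('top','scene'):
    im=get_image(n);cv2.imwrite(f'pics/{n}0.png',cv2.resize(im,(800,600),interpolation=cv2.INTER_CUBIC))
    cv2.imwrite(f'{n}0.png',im)
    print({k:v for k,v in camera_params(n).items()})
E
```

```text
pics
[152.90760901 631.114566   230.39408145] [-3.13968189e+00 -1.28260536e-05  2.90380731e+00] 0.0 85.48018603153015
{'mtx': array([[382.33060748,   0.        , 253.68671154],
       [  0.        , 382.33060748, 179.10698488],
       [  0.        ,   0.        ,   1.        ]]), 'D': array([-0.07071926,  0.        ,  0.        ,  0.        ,  0.        ]), 'rvec': array([ 2.06178099, -2.13067626,  0.25590688]), 'tvec': array([ 27.15310797, 593.40917589, 618.01039299])}
{'mtx': array([[388.52824018,   0.        , 257.80875247],
       [  0.        , 388.52824018, 194.40395552],
       [  0.        ,   0.        ,   1.        ]]), 'D': array([-0.10258864,  0.        ,  0.        ,  0.        ,  0.        ]), 'rvec': array([ 0.9311572 ,  2.54219776, -0.98155552]), 'tvec': array([ 415.22022411, -259.02125816, 1161.2126225 ])}
```

View pics/top0.png

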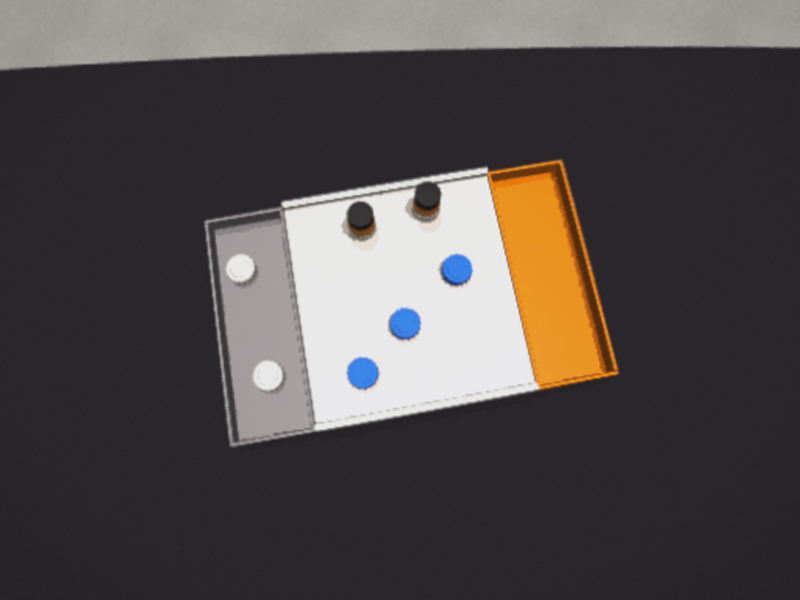

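View pics/scene0.png

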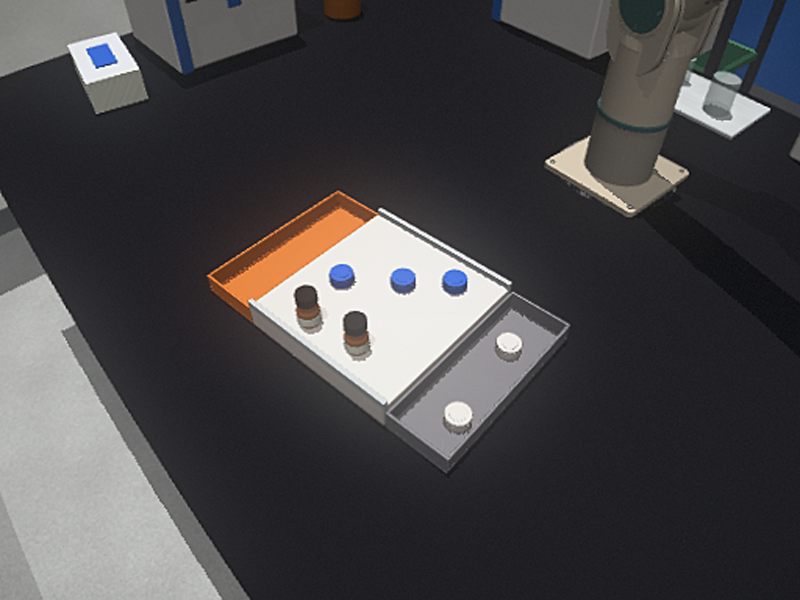

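The top view shows the orange tray on the right (world −y) and the grey tray on the left. In the enlarged picture the caps are at about (363,373), (405,323) and (457,269), the jars at (361,215) and (428,195). The board corners are about (283,203), (488,170), (537,385) and (315,428).

```bash
cat > h.py <<'E'
import numpy as np,cv2
from cell import camera_params
def world(px,z,name='top',P=None):
    P=P or camera_params(name);px=np.float64(px).reshape(-1,1,2)
    n=cv2.undistortPoints(px,P['mtx'],P['D']).reshape(-1,2)
    R=cv2.Rodrigues(P['rvec'])[0];c=-R.T@P['tvec'];d=np.c_[n,np.ones(len(n))]@R
    return c+d*((z-c[2])/d[:,2])[:,None]
def blobs(im,lo=40):
    h=cv2.inRange(cv2.cvtColor(im,cv2.COLOR_BGR2HSV),(100,120,80),(125,255,255))
    n,_,st,ce=cv2.connectedComponentsWithStats(h)
    return [(tuple(ce[i].round(1)),st[i,4]) for i in range(1,n) if st[i,4]>lo]
E
python3 - <<'E'
from h import *
np.set_printoptions(suppress=True,precision=1)
im=cv2.imread('top0.png');b=blobs(im);print(b)
s=lambda L:(np.float64(L)+.5)*.64-.5
caps=world([x for x,_ in b],56);print('caps',caps)
bs=blobs(cv2.imread('scene0.png'));print('scene',bs);print(world([x for x,_ in bs if x[1]>150],54,'scene'))
C=world(s([(283,203),(488,170),(537,385),(315,428)]),50);print(C, [np.linalg.norm(C[i]-C[i-3]) for i in range(4)])
ctr=C.mean(0)[:2]
y=(C[0]-C[1]+C[3]-C[2])[:2];x=(C[0]-C[3]+C[1]-C[2])[:2]
ya=np.arctan2(x[1],x[0]);yb=np.arctan2(-y[0],y[1]);print('yaw',np.degrees([ya,yb]))
th=(ya+yb)/2;R=np.array([[np.cos(th),-np.sin(th)],[np.sin(th),np.cos(th)]])
print('ctr',ctr,'local caps',(caps[:,:2]-ctr)@R)
J=world(s([(361,213),(428,193)]),95);print('jars',J,(J[:,:2]-ctr)@R)
E
```

```text
[((np.float64(292.0), np.float64(172.0)), np.int32(284)), ((np.float64(258.9), np.float64(206.7)), np.int32(293)), ((np.float64(231.8), np.float64(238.3)), np.int32(302))]
caps [[608.9 -63.9  56. ]
 [545.9  -0.2  56. ]
 [490.6  50.   56. ]]
scene [((np.float64(317.5), np.float64(6.3)), np.int32(50)), ((np.float64(480.1), np.float64(13.7)), np.int32(558)), ((np.float64(501.0), np.float64(35.6)), np.int32(1222)), ((np.float64(113.8), np.float64(23.1)), np.int32(166)), ((np.float64(64.6), np.float64(35.1)), np.int32(188)), ((np.float64(474.5), np.float64(45.1)), np.int32(41)), ((np.float64(218.0), np.float64(174.1)), np.int32(128)), ((np.float64(257.7), np.float64(176.9)), np.int32(131)), ((np.float64(291.0), np.float64(177.9)), np.int32(136))]
[[608.3 -68.   54. ]
 [544.6  -3.1  54. ]
 [488.7  47.6  54. ]]
[[ 701.6  144.4   50. ]
 [ 737.2 -111.4   50. ]
 [ 470.  -149.5   50. ]
 [ 430.5  105.2   50. ]] [np.float64(258.2850969898838), np.float64(269.88290117577645), np.float64(257.78517413038054), np.float64(273.9233618357919)]
yaw [8.2 8.4]
ctr [584.8  -2.8] local caps [[ 15.1 -63.9]
 [-38.1   8.2]
 [-85.7  65.8]]
jars [[668.6  46.1  95. ]
 [690.6 -31.8  95. ]] [[ 90.   36.3]
 [100.5 -43.8]]
```

```bash
cat > go.py <<'E'
import sys,numpy as np
from scipy.spatial.transform import Rotation as Ro
from cell import sensors
th=np.radians(8.3);c=np.array([584.5,-4.])
lx,ly,z=map(float,sys.argv[1:4])
s=sensors.read_state()
w=np.r_[c+[np.cos(th)*lx-np.sin(th)*ly,np.sin(th)*lx+np.cos(th)*ly],z]
R=Ro.from_euler('xyz',s['tool_rot'])
d=R.inv().apply(w-s['eef_pos'])/10
t=-(8.3+90-np.degrees(s['tool_rot'][2]))
p=s['eef_pos'][:2]-c
print('clk',s['clock'],'target',w.round(),'local now',(p@[[np.cos(th),-np.sin(th)],[np.sin(th),np.cos(th)]]).round(1),s['eef_pos'][2].round(1),'shift',d.round(2),'turn',round((t+180)%360-180,1))
E
python3 go.py 15 -19 150
```

```text
clk 0.1 target [602. -21. 150.] local now [-335.4  690.8] 230.5 shift [-59.   -52.76   8.14] turn 68.1
```

```bash
python3 -m inch '[[[-3.0,-2.6,0,4],[-6.0,-5.3,0,7.5],[-9,-8,0,11],[-12,-10.7,0,14.5],[-15,-13.4,0,18],[-18,-16.1,0,21.5],[-21,-18.8,0,25],[-24,-21.5,0,28]]]' 2; python3 go.py 15 -19 150
```

```text
clock: 0.77
eef_pos: [336.2, 364.4, 231.2]
tool_rot: [-3.141, -0.0, 2.412]
force: [1.2, 1.0, 0.8]
width: 20.2
gripper_force: 0.0
clk 0.7667 target [602. -21. 150.] local now [-192.5  400.3] 231.2 shift [-45.47 -11.     8.12] turn 39.9
```

```bash
python3 -m inch '[[[-3.8,-0.9,0,4],[-7.6,-1.8,0,8],[-11.4,-2.7,0,12],[-15.2,-3.6,0,16],[-19,-4.5,0,20],[-22.8,-5.5,0,24],[-26.6,-6.4,0,28],[-30.4,-7.3,0,32]]]'; python3 go.py 15 -19 120
```

```text
clock: 1.43
eef_pos: [514.9, 108.0, 231.2]
tool_rot: [-3.141, -0.0, 1.853]
force: [0.5, -0.1, -0.6]
width: 19.8
gripper_force: 0.0
clk 1.4333 target [602. -21. 120.] local now [-52.7 120.9] 231.2 shift [-14.79   4.79  11.11] turn 7.9
```

```bash
python3 -m inch '[[[-3,1,1,3],[-6,2,2,6],[-9,3,4,7.9],[-12,4,7,7.9],[-14.8,4.8,9,7.9],[-14.8,4.8,11,7.9],[-14.8,4.8,11,7.9],[-14.8,4.8,11,7.9]]]'; python3 go.py 15 -19 46; python3 - <<'E'
from h import *
from cell import get_image
np.set_printoptions(suppress=True,precision=1)
cv2.imwrite('pics/w1.png',get_image('wrist'))
im=get_image('top');cv2.imwrite('pics/t1.png',cv2.resize(im,(800,600)))
E
```

```text
clock: 2.1
eef_pos: [600.8, -18.2, 120.1]
tool_rot: [-3.138, -0.001, 1.719]
force: [0.1, 0.7, -0.3]
width: 19.9
gripper_force: 0.0
clk 2.1 target [602. -21.  46.] local now [ 14.1 -16.4] 120.1 shift [-0.27  0.12  7.41] turn 0.2
```

View pics/w1.png

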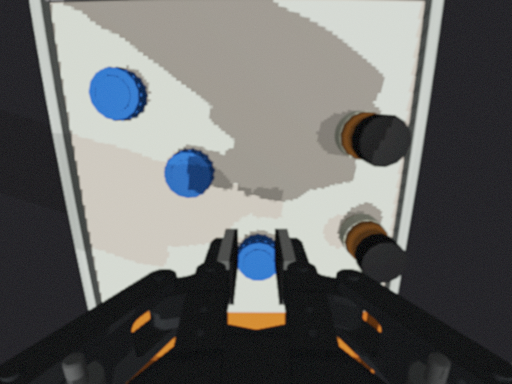

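The wrist view shows the first cap straight ahead of the fingers at about (258,258), the second at (189,173), the third at (118,94), both jars clear on the right. I check these with the wrist calibration.

```bash
python3 - <<'E'
from h import *
np.set_printoptions(suppress=True,precision=1)
th=np.radians(8.3);c=np.array([584.5,-4.])
W=world([(258,262),(187,174),(116,94)],57,'wrist')
print(W,((W[:,:2]-c)@[[np.cos(th),-np.sin(th)],[np.sin(th),np.cos(th)]]))
E
python3 -m inch '[[[-0.1,0.1,2.5,0.2],[0,0.1,5,0.2],[0,0.1,6.5,0.2],[0,0.1,7.5,0.2],[0,0.1,7.5,0.2]]]'; python3 go.py 15 -165 46
```

```text
[[612.6 -66.1  57. ]
 [548.2  -0.1  57. ]
 [493.7  50.1  57. ]] [[ 18.8 -65.5]
 [-35.3   9.1]
 [-82.   66.6]]
clock: 2.62
eef_pos: [602.5, -17.2, 45.7]
tool_rot: [-3.14, -0.001, 1.717]
force: [0.4, 0.2, 0.6]
width: 20.1
gripper_force: 0.0
clk 2.6167 target [ 623. -165.   46.] local now [ 15.9 -15.7] 45.7 shift [-14.93  -0.11  -0.04] turn 0.1
```

```bash
python3 -m inch '[[[-0.8,0.1,0,0],[-1.6,0.1,0,0],[-2.2,0.1,0,0],[-2.8,0.1,0,0],[-3.5,0.1,0,0],[-4.2,0.1,0,0],[-5,0.1,0,0],[-5.8,0.1,0,0]]]'; python3 -m inch '[[[-0.8,0,0,0],[-1.6,0,0,0],[-2.4,0,0,0],[-3.2,0,0,0],[-4,0,0,0],[-4.8,0,0,0],[-5.6,0,0,0],[-6.4,0,0,0]]]';  python3 go.py 15 -165 46; python3 - <<'E'
from h import *
from cell import get_image
print(blobs(get_image('top')))
cv2.imwrite('pics/w2.png',get_image('wrist'))
E
```

```text
clock: 3.28
eef_pos: [612.6, -76.7, 46.4]
tool_rot: [3.142, -0.0, 1.715]
force: [0.7, 0.4, 0.1]
width: 19.8
gripper_force: 0.2
clock: 3.95
eef_pos: [621.8, -140.0, 46.3]
tool_rot: [-3.142, 0.0, 1.715]
force: [-0.6, 0.7, -1.0]
width: 19.8
gripper_force: 0.0
clk 3.95 target [ 623. -165.   46.] local now [  17.3 -140. ] 46.3 shift [-2.5  -0.23  0.03] turn -0.0
[((np.float64(258.9), np.float64(206.7)), np.int32(279))]
```

View pics/w2.png

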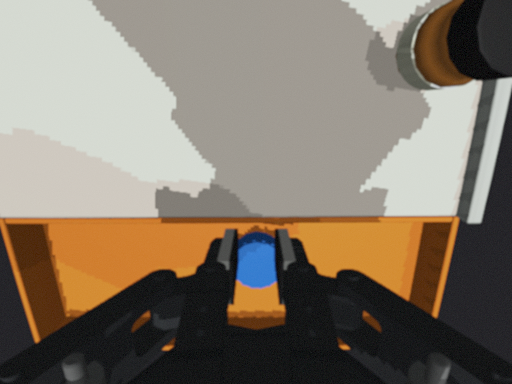

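The first cap is off the board: it is seen at (258,260) against the orange floor, and the jar is untouched. I go up and behind the second cap.

```bash
python3 -m inch '[[[0,0,-2,0],[0,0,-4,0],[2.5,-0.6,-5,0],[6,-1.7,-5,0],[9.5,-2.8,-5,0],[13,-4,-5,0],[16.5,-5,-5,0],[19.3,-5.4,-5,0]]]'; python3 go.py -37 54 46; python3 - <<'E'
from h import *
from cell import get_image
print(blobs(get_image('top')))
E
```

```text
clock: 4.72
eef_pos: [537.9, 47.3, 96.3]
tool_rot: [-3.139, -0.002, 1.717]
force: [0.6, -0.6, -0.1]
width: 20.4
gripper_force: 0.0
clk 4.7167 target [540.  44.  46.] local now [-38.7  57.5] 96.3 shift [-0.36  0.18  5.02] turn 0.1
[((np.float64(342.6), np.float64(166.1)), np.int32(249)), ((np.float64(258.9), np.float64(206.7)), np.int32(293)), ((np.float64(233.2), np.float64(243.5)), np.int32(93))]
```

```bash
python3 -m inch '[[[-0.4,0.2,0,0.1],[-0.4,0.2,1.5,0.1],[-0.4,0.2,3,0.1],[-0.4,0.2,4.2,0.1],[-0.4,0.2,5,0.1],[-0.4,0.2,5,0.1]]]'
python3 -m inch '[[[-0.8,0,0,0],[-1.6,0,0,0],[-2.2,0,0,0],[-2.8,0,0,0],[-3.5,0,0,0],[-4.2,0,0,0],[-5,0,0,0],[-5.8,0,0,0]]]'; python3 go.py -37 -140 46
python3 - <<'E'
from h import *
from cell import get_image
print(blobs(get_image('top')), blobs(get_image('scene'))[-4:])
E
```

```text
clock: 5.27
eef_pos: [542.4, 39.5, 44.9]
tool_rot: [-3.139, 0.0, 1.712]
force: [-0.2, -0.0, -0.1]
width: 19.9
gripper_force: 0.0
clock: 5.93
eef_pos: [551.5, -17.8, 46.4]
tool_rot: [3.141, -0.0, 1.713]
force: [-0.7, 0.1, -0.7]
width: 20.1
gripper_force: 0.2
clk 5.9333 target [ 568. -148.   46.] local now [-34.6  -8.9] 46.4 shift [-13.11  -0.21   0.04] turn -0.1
[] [((np.float64(64.7), np.float64(35.2)), np.int32(181)), ((np.float64(474.4), np.float64(45.1)), np.int32(42)), ((np.float64(187.7), np.float64(165.0)), np.int32(104)), ((np.float64(291.3), np.float64(178.1)), np.int32(139))]
```

```bash
python3 -m inch '[[[-0.8,0,0,0],[-1.6,0,0,0],[-2.4,0,0,0],[-3.2,0,0,0],[-4,0,0,0],[-4.8,0,0,0],[-5.6,0,0,0],[-6.4,0,0,0]]]'; python3 -m inch '[[[-0.8,0,0,0],[-1.6,0,0,0],[-2.4,0,0,0],[-3.2,0,0,0],[-4,0,0,0],[-4.8,0,0,0],[-5.6,0,0,0],[-6.6,0,0,0]]]';python3 go.py -84 110 96
python3 - <<'E'
from h import *
from cell import get_image
cv2.imwrite('pics/w3.png',get_image('wrist'))
E
```

```text
clock: 6.7
eef_pos: [560.5, -81.3, 46.3]
tool_rot: [-3.141, -0.0, 1.713]
force: [0.2, 0.2, -0.8]
width: 19.9
gripper_force: 0.0
clock: 7.37
eef_pos: [569.9, -146.0, 46.2]
tool_rot: [-3.141, -0.0, 1.714]
force: [-0.1, 0.9, 0.3]
width: 20.0
gripper_force: 0.0
clk 7.3667 target [486.  93.  96.] local now [ -35.  -138.4] 46.2 shift [24.84 -4.94 -4.96] turn -0.1
```

View pics/w3.png

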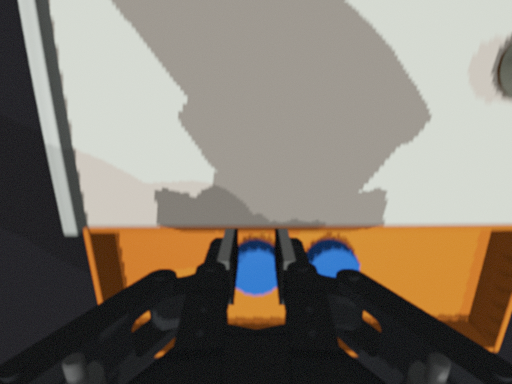

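Two caps now lie on the orange floor, at (255,265) and (333,258). Next I go behind the third.

```bash
python3 -m inch '[[[0,0,-2,0],[0,0,-4,0],[2.5,-0.6,-5,0],[6,-1.3,-5,0],[9.5,-2,-5,0],[13,-2.7,-5,0],[16.5,-3.4,-5,0],[20,-4.1,-5,0]]]'; python3 -m inch '[[[2.5,-0.5,0,0],[4.8,-0.8,0,0],[4.8,-0.8,0,0],[4.8,-0.8,0,0]]]'; python3 go.py -84 110 46; python3 - <<'E'
from h import *
from cell import get_image
np.set_printoptions(suppress=True,precision=1)
th=np.radians(8.3);c=np.array([584.5,-4.])
b=blobs(get_image('wrist'));print(b)
W=world([x for x,_ in b],54,'wrist');print((W[:,:2]-c)@[[np.cos(th),-np.sin(th)],[np.sin(th),np.cos(th)]])
E
```

```text
clock: 8.08
eef_pos: [500.2, 47.7, 96.5]
tool_rot: [3.141, -0.0, 1.713]
force: [0.6, 0.0, 0.3]
width: 20.0
gripper_force: 0.0
clock: 8.42
eef_pos: [485.8, 94.3, 96.3]
tool_rot: [3.142, -0.0, 1.717]
force: [0.1, -0.4, 0.9]
width: 20.3
gripper_force: 0.0
clk 8.4167 target [486.  93.  46.] local now [-83.4 111.5] 96.3 shift [-0.15 -0.06  5.03] turn 0.1
[((np.float64(254.6), np.float64(270.8)), np.int32(1659))]
[[-83.2  66. ]]
```

The cap is at local (−83, 66), 45 mm ahead of the fingers and centred.

```bash
python3 -m inch '[[[0,0,1.5,0.1],[0,0,3,0.1],[0,0,4.2,0.1],[0,0,5,0.1],[0,0,5,0.1],[0,0,5,0.1]]]'
python3 -m inch '[[[-0.8,0,0,0],[-1.6,0,0,0],[-2.2,0,0,0],[-2.8,0,0,0],[-3.5,0,0,0],[-4.2,0,0,0],[-5,0,0,0],[-5.8,0,0,0]]]'
python3 -m inch '[[[-0.8,0,0,0],[-1.6,0,0,0],[-2.4,0,0,0],[-3.2,0,0,0],[-4,0,0,0],[-4.8,0,0,0],[-5.6,0,0,0],[-6.4,0,0,0]]]'; python3 go.py -84 -140 46; python3 - <<'E'
from h import *
from cell import get_image
np.set_printoptions(suppress=True,precision=1)
th=np.radians(8.3);c=np.array([584.5,-4.])
b=blobs(get_image('wrist'));print(b)
W=world([x for x,_ in b],54,'wrist');print((W[:,:2]-c)@[[np.cos(th),-np.sin(th)],[np.sin(th),np.cos(th)]])
E
```

```text
clock: 8.97
eef_pos: [486.3, 91.6, 46.2]
tool_rot: [-3.141, 0.0, 1.71]
force: [-0.4, -0.3, 0.3]
width: 20.0
gripper_force: 0.0
clock: 9.63
eef_pos: [494.3, 34.6, 46.3]
tool_rot: [3.141, -0.0, 1.712]
force: [0.2, 0.0, -0.2]
width: 19.9
gripper_force: 0.2
clock: 10.3
eef_pos: [503.3, -28.8, 46.3]
tool_rot: [-3.142, -0.0, 1.712]
force: [1.4, 0.9, 0.1]
width: 19.9
gripper_force: 0.2
clk 10.3 target [ 522. -155.   46.] local now [-84.  -12.8] 46.3 shift [-12.72   0.05   0.03] turn -0.2
[((np.float64(255.9), np.float64(289.1)), np.int32(2648))]
[[-83.1 -38.9]]
```

Cap centre is 26 mm ahead, cradled as expected.

```bash
python3 -m inch '[[[-0.8,0,0,0],[-1.6,0,0,0],[-2.4,0,0,0],[-3.2,0,0,0],[-4,0,0,0],[-4.8,0,0,0],[-5.6,0,0,0],[-6.4,0,0,0]]]'; python3 -m inch '[[[-0.8,0,0,0],[-1.6,0,0,0],[-2.4,0,0,0],[-3.2,0,0,0],[-4,0,0,0],[-4.8,0,0,0],[-5.6,0,0,0],[-6.4,0,0,0]]]'
python3 -m inch '[[[0,0,-3,0],[0,0,-6,0],[0,0,-10,0],[3,-1,-14,0],[6,-1,-17,0],[10,-1,-19,0],[13.5,-1,-20,0],[17,-1,-20,0]]]'
python3 -m inch '[[[4,0,0,0],[8,0,0,0],[12,0,0,0],[16,0,0,0],[20,0,0,0],[24,0,0,0],[24,0,0,0],[24,0,0,0]]]'
python3 - <<'E'
from h import *
from cell import get_image
im=get_image('top');print(blobs(im));cv2.imwrite('pics/t2.png',cv2.resize(im,(800,600)))
E
```

```text
clock: 11.02
eef_pos: [512.3, -92.2, 46.3]
tool_rot: [-3.142, 0.0, 1.712]
force: [0.1, 0.5, -0.2]
width: 20.0
gripper_force: 0.1
clock: 11.68
eef_pos: [521.2, -155.6, 46.3]
tool_rot: [-3.142, 0.0, 1.712]
force: [0.8, 0.5, -0.5]
width: 20.4
gripper_force: 0.0
clock: 12.35
eef_pos: [488.8, 12.6, 249.3]
tool_rot: [3.136, 0.0, 1.71]
force: [1.0, 0.6, 0.9]
width: 19.8
gripper_force: 0.0
clock: 13.02
eef_pos: [452.8, 252.4, 246.0]
tool_rot: [-3.141, -0.0, 1.718]
force: [0.3, -1.0, -0.3]
width: 20.1
gripper_force: 0.0
[((np.float64(342.6), np.float64(166.1)), np.int32(249)), ((np.float64(348.9), np.float64(192.0)), np.int32(256)), ((np.float64(355.2), np.float64(217.0)), np.int32(268))]
```

View pics/t2.png

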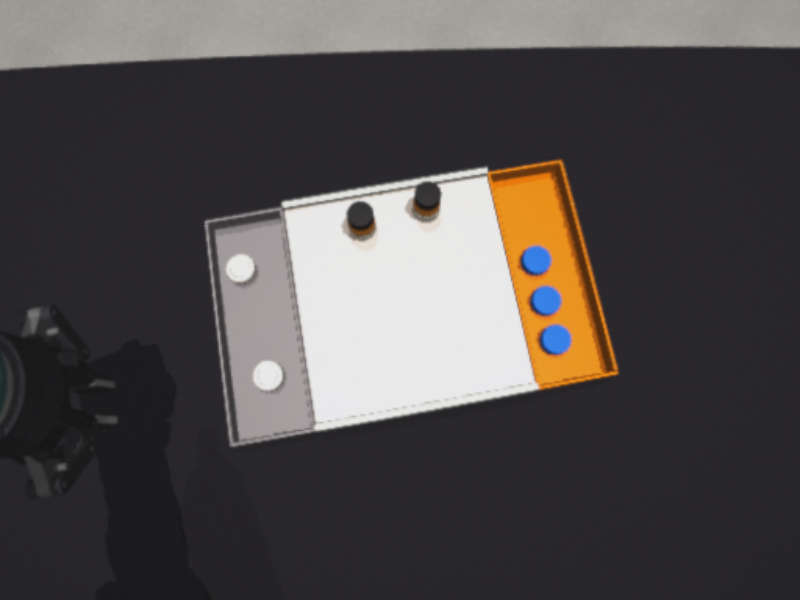

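All three caps lie in the orange tray at (536,260), (546,300) and (556,339). The jars and white caps are where they were, and the arm is clear.

```bash
python3 -c "
from cell import order
print(order.finish_job())"
```

```text
the job is handed in; nothing more can be done
None
```

All three blue caps were swept over the open edge into the orange waste tray, the jars and white caps did not move, and the job was handed in at about 13 s.

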